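# Hang a second grinding wheel on the keeper hook

## Task

Take the larger grinding wheel out of the wooden rack and hang it on the steel storage hook, in front of the worn wheel that already hangs there: thread its bore over the nose and push it along the arm, past the sprung keeper, until both wheels are fully home against the back flange and the keeper has sprung up in front of them; let the arm take its weight before you let go. Grinding wheels are brittle: feel your way and never press a wheel on the hook with more than about 15 N, or the two wheels together with more than about 10 N. Keep the worn wheel on its hook, and leave the small wheel in the rack and the things lying about where they are.

Things in the scene. Friction and masses are not known exactly. Their poses are not given: they have to be found in the camera images.
- hook: Steel storage hook, bolted down. Origin on the worktop at mid-width; z up, x along the arm from nose to flange. Level arm (two flat bars, in all 13 mm wide, 15 mm high), centre line 105 mm up; it slides in the post and is clamped anywhere over 18 mm, so its 44 mm back flange faces forward at x = 0 to -18 mm (not measured). Bullet nose, tip 76.5 mm before the flange. Post 40 mm wide, 125 mm high.
- keeper (a joint): Sprung 4 mm brass pawl in the arm's top, hinged 57.5 mm in front of the flange; a ramp rising to 8 mm above the arm, its upright back face 35 mm in front of the flange. 0 rad = up (rest), 0.35 = pressed flush. A bore pushed over it (2 to 6 N) presses it down and is lifted by it (2 to 3 N; a wheel that tips can bind); it springs up behind the new wheel only 1 to 2 mm before the wheels are home.
- new_wheel: The wheel to hang: grey grinding wheel, 66 mm diameter, 16 mm thick, bore 23 mm (1.5 to 2 mm of room round the arm), 85 to 170 g, on edge in either place of the rack, centre 49 mm up. Origin at the centre of the bore at mid-thickness, x its axis. Taken from above across its diameter, the fingers stay clear of dowels and worn wheel.
- worn_wheel: Worn grinding wheel hanging loose on the arm, anywhere between keeper and flange: 54 mm diameter, 16 mm thick, bore 23 mm, 80 g. Origin at the centre of the bore at mid-thickness, x its axis. Slides along the arm under a light push. Home, its centre is 8 mm and the new wheel's 24 mm in front of the flange. Hanging freely, a wheel's centre is 2 mm below the arm's centre line.
- small_wheel: Small grinding wheel, 50 mm diameter, 16 mm thick, on edge in the rack's other place; stays there. Origin at the centre of its bore, x its axis.
- rack: Wooden wheel rack, fixed: board 128 x 66 x 14 mm, origin under its centre, x along its length. Two places, 30 mm either side of the centre along x: wheels stand there with their axes along x on two round battens, between 8 mm dowels (50 mm high, 11 mm either side of the middle in y) with 1.6 mm of play.
- oil_bottle: Oil bottle with a pointed spout, 44 mm across, 126 mm tall, standing behind the hook; bystander. Origin under its centre.
- coupler: Brass air coupler, 22 x 50 mm, lying near the right corner of the worktop; bystander. Origin at the middle of its underside.
- bolt: Hexagon bolt, 58 mm long, lying near the right corner of the worktop; bystander. Origin at the middle of its underside.

How it is judged:
By the outcome, as a careful person would: the job done as asked, in the order asked, and still so for the second after the job is handed in, with the robot touching nothing.
It also fails if it takes over 67 s, if anything falls off the work surface, if the arm or the gripper's body presses on something with over 40 N, if the wrist force passes 120 N, or if a joint passes its speed limit or range.

## Robot

A 7-joint arm with a two-finger parallel gripper is mounted at the origin on a cart in front of the work surface, level with it; the furniture and walls round the work are solid. World frame = base frame: x ahead of the robot, y to its left, z up, the work surface at z = 0. Lengths are in m, angles in rad, forces in N, time in s.
With the tool pointing down it reaches from about 0.425 to 0.875 m from the base axis. Payload 9.9 kg.
Tool frame: the origin (TCP) lies midway between the tips of the shut fingers; the grasp point (between the pads) lies 19 mm behind it; z points along the fingers, y is the line along which they close (so a half turn about z gives the same grasp; the last joint's range is limited). The gripper opens to 85 mm and grips with 20 to 120 N. Pads are 22 mm wide; open, the fingers measure 114 mm over their backs; the gripper's body (76 mm by 85 mm) begins 54 mm behind the grasp point. The pads swing forward as they close: fully open they stand 13 mm farther back than shut.
Start: joints at [-1.388, 0.576, 0.025, 1.437, -0.015, 1.129, -0.057], TCP at [0.178, 0.651, 0.231] pointing down, gripper open.
Joint ranges: [-2.76, 2.76], [-0.34, 2.15], [-1.52, 1.57], [0.19, 2.46], [-1.09, 4.23], [0.17, 1.99], [-2.82, 2.82]. Speed limits (rad/s): [2.22, 2.22, 3.01, 3.01, 3.14, 3.14, 3.14].

## Interface

Orientations are given as a unit quaternion [w, x, y, z].
In Python, from bench import env, eyes gives the robot as it stands.
- The arm moves only by the tool servo_tool, never from a script. Its argument "deltas" is text: rows parted by semicolons, each of 6 numbers parted by spaces: the shift along the tool's x, y, z in cm, then the turn, a rotation vector about the tool's x, y, z in degrees. A call has 1 to 5 rows; each row is the pose to reach, as a shift and turn from the pose commanded when the call began, along the tool's axes at that moment; what a row does not reach only later rows make up. A row lasts 1/8 s, in which the tool goes at most 62.5 mm and 10.7 degrees, less where a joint would pass 70% of its speed; a pose out of reach is approached as far as the arm can. A call with a gripper value outside its range is refused whole. "jaw" is the gripper's target within -1 to 1 (shut at 1, half-way at 0, fully open at -1), set as the call begins (left out, the last holds). The fingers move at their own pace and stop on an object; "force" is the grip in N (left out, the last holds). Time passes only in rows, so rows that repeat a pose let the fingers close. It gives the time, the measured TCP pose, the force, the opening and the grip force at its end, in the units of the state.
- env.read_state(): the state, without advancing time (a new reading comes with each control period).
- eyes.grab_frame(name): name is "scene" or "top"; returns the picture (400x640x3 uint8, blue, green, red); there is no depth.
- eyes.camera_params(name): a dict with "mtx" (3x3 intrinsics, pixels), "rvec" (rotation vector, rad) and "tvec" (3), from world to camera coordinates, as OpenCV has them. Camera axes: x right, y down, z forward; pixel columns grow to the right and rows downward; lengths in m; the calibration is good to about 2 mm. A picture is of the moment at which its call begins. camera_params takes no time and is no camera call.
- env.finish_job(): hands the job in; it is judged then, once.
The state is a dict: "t": time; "joints": joint angles; "qd": joint speeds; "joint_torque": joint torques, N m; "tool_pos": TCP position; "ee_rot": TCP orientation; "force": force on the tool from outside, world axes, zero at the start; "ft_torque": the same for the moment, N m; "grip_width": finger opening in m; "finger_force": force on a finger pad.
Only numpy, scipy, OpenCV 4.12 (cv2) and the standard library are available. Lean on these libraries where they do the work, as an engineer would, in place of code of your own. Each camera call takes 0.05 s, during which the arm holds its last target. There are 200 camera calls.

## Working session

There is one attempt and no reset: what is moved stays moved. The work goes in short steps, Python scripts to look and compute and a tool call to move; the robot and the scene stay as the last step left them, time stands still between calls to the robot, and variables do not carry over. Pictures are saved under pics/ and viewed, at most 10 in all, crops included, and the job is handed in when it is done.

Besides the shell and the picture viewer there is one more tool, called after "Emit:" by a JSON object that holds its "op" and its "data". servo_tool: Moves the arm, as the interface text tells. Its arguments: {"type":"object","properties":{"deltas":{"type":"string"},"jaw":{"type":"number"},"force":{"type":"number"}},"required":["deltas"]}

```bash
mkdir -p pics; ls; cat > h.py <<'E'
import numpy as np, cv2
from bench import env, eyes
def cam(n):
    p=eyes.camera_params(n); K=np.array(p["mtx"],float); R=cv2.Rodrigues(np.array(p["rvec"],float))[0]; t=np.array(p["tvec"],float).reshape(3)
    return K,R,t
def ray(n,uv):
    K,R,t=cam(n); d=R.T@np.linalg.solve(K,np.array([uv[0],uv[1],1.])); return -R.T@t,d
def onz(n,uv,z):
    c,d=ray(n,uv); return c+d*(z-c[2])/d[2]
def tri(u1,u2):
    c1,d1=ray("scene",u1);c2,d2=ray("top",u2)
    d1/=np.linalg.norm(d1);d2/=np.linalg.norm(d2)
    s=np.linalg.lstsq(np.c_[d1,-d2],c2-c1,rcond=None)[0]
    a=c1+s[0]*d1;b=c2+s[1]*d2
    return (a+b)/2,np.linalg.norm(a-b)
def proj(n,P):
    K,R,t=cam(n); q=K@(R@np.array(P,float).T+t[:,None] if np.ndim(P)>1 else R@np.array(P)+t); return q[:2]/q[2]
E
python3 - <<'E'
from h import *
for n in("scene","top"):
    cv2.imwrite(f"pics/{n}0.png",eyes.grab_frame(n)); K,R,t=cam(n); print(n,-R.T@t,R[2],K[0,0])
print(env.read_state())
E
```

```text
pics
scene [ 0.21827893 -0.35401671  0.76747458] [ 0.31236496  0.57285978 -0.75779932] 395.3531530618227
top [0.30405039 0.11070614 1.036323  ] [ 0.20410318  0.01913299 -0.97876239] 451.5701314723655
{'t': 0.1, 'joints': array([-1.38777957,  0.5764548 ,  0.02481936,  1.43781575, -0.01499627,
        1.12897651, -0.05647762]), 'qd': array([ 0.00018492, -0.00281222, -0.0013044 , -0.0015186 , -0.00038739,
        0.00042376,  0.00128522]), 'joint_torque': array([ 6.22234555e-03, -7.67314553e+01,  2.25769691e+00, -2.86605227e+01,
        1.57288264e-02,  8.60489585e-03, -1.21687245e-05]), 'tool_pos': array([0.17784581, 0.65074117, 0.23052661]), 'ee_rot': array([-6.63264740e-05,  1.32973285e-01,  9.91119350e-01, -7.32175765e-04]), 'force': array([ 0.28547737, -0.02733657,  0.91421789]), 'ft_torque': array([ 0.01861107,  0.02873459, -0.00188168]), 'finger_force': 0.0, 'grip_width': 0.0852344699326932}
```

View pics/scene0.png

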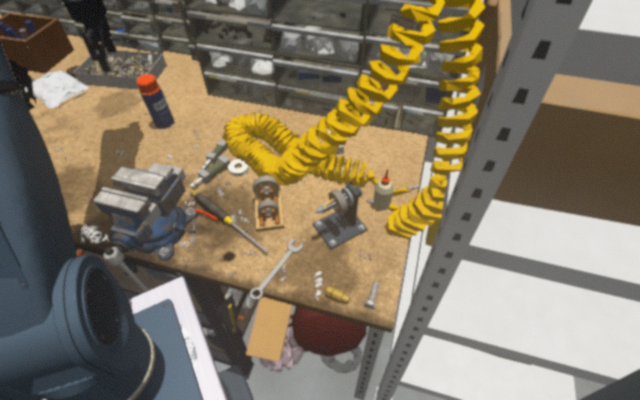

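View pics/top0.png

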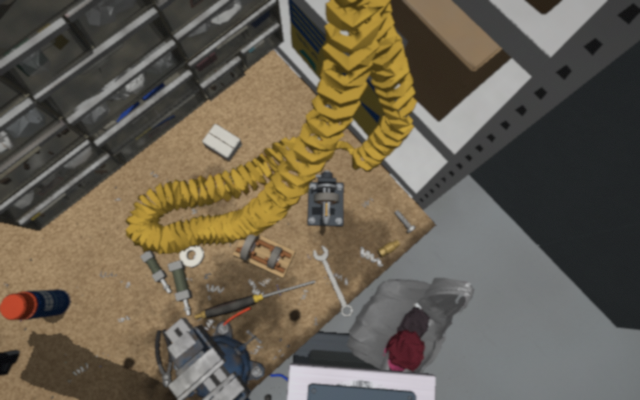

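The scene view has the rack at (268,203) and the hook at (340,215). In the top view they are at (264,255) and (326,203). Next I'll enlarge both areas.

```bash
python3 - <<'E'
from h import *
a=cv2.imread("pics/scene0.png")[165:255,240:400]; b=cv2.imread("pics/top0.png")[165:285,220:360]
cv2.imwrite("pics/c1.png",cv2.resize(a,None,fx=5,fy=5,interpolation=cv2.INTER_CUBIC))
cv2.imwrite("pics/c2.png",cv2.resize(b,None,fx=5,fy=5,interpolation=cv2.INTER_CUBIC))
E
```

```text
(no output)
```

View pics/c1.png

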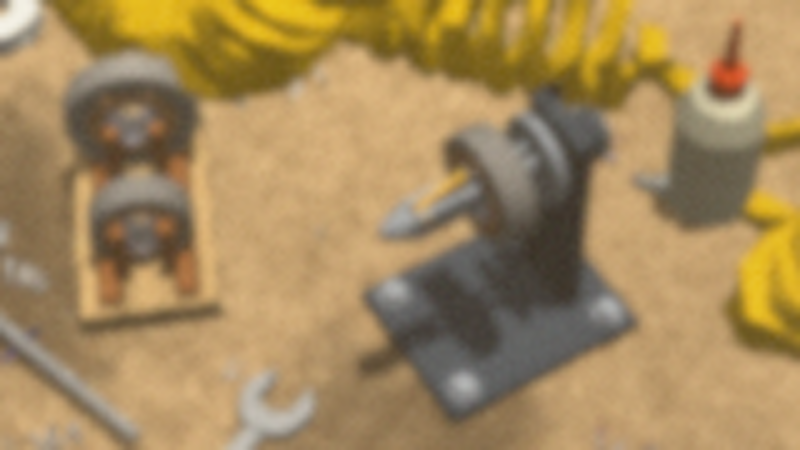

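View pics/c2.png

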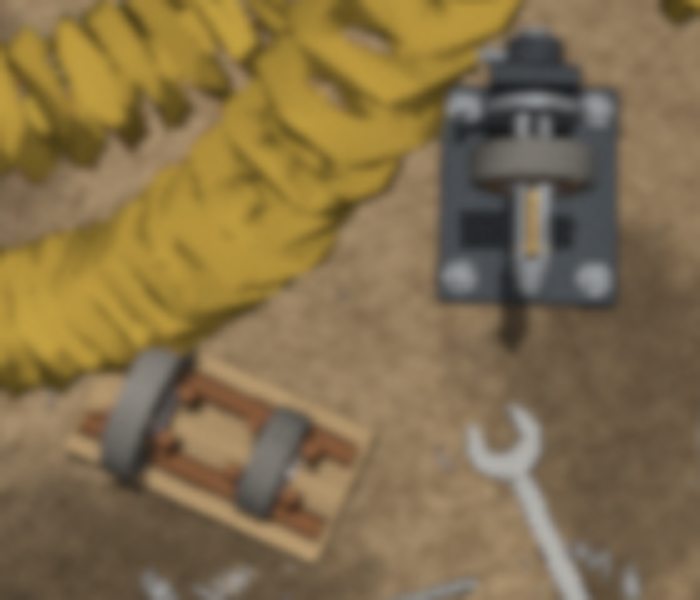

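The large wheel is in the rack's far-left place: scene crop (132,110), top crop (145,415). The small wheel is nearer. The hook nose tip is at scene crop (385,230) and top crop (525,292), and the worn wheel hangs about mid-arm near the flange. The brass keeper shows in front of it. I'll triangulate these points.

```bash
python3 - <<'E'
from h import *
S=lambda u,v:(240+u/5-.4,165+v/5-.4); T=lambda u,v:(220+u/5-.4,165+v/5-.4)
np.set_printoptions(precision=4,suppress=True)
for n,a,b in [("nose",(385,230),(525,292)),("boltNearL",(397,290),(458,275)),("boltNearR",(463,385),(595,278)),("boltFarR",(607,308),(598,108)),
  ("flangetop",(535,115),(535,97)),("postcap",(550,92),(535,35)),("bottle tip",(737,25),(0,0))]:
    if b!=(0,0): print(n,*tri(S(*a),T(*b)))
print("rack corners")
for p in [(70,445),(318,560),(372,430),(200,352)]: print(onz("top",T(*p),.014))
for p in [(85,322),(217,308)]: print(onz("scene",S(*p),.014))
print("bolts z .012"); 
for p in [(465,105),(598,108),(458,275),(595,278)]: print(onz("top",T(*p),.012))
for p in [(397,290),(463,385),(607,308)]: print(onz("scene",S(*p),.012))
print("arm centre line top view z~.1125")
for p in [(533,200),(532,255)]: print(onz("top",T(*p),.1125))
print("big wheel: crown ends z=.049 ")
for p in [(112,470),(165,355),(190,362),(135,478)]: print(onz("top",T(*p),.06))
K,R,t=cam("top");print("img axes right/down world",R[0],R[1])
for n in("scene","top"):
  P=np.array([.6,.3,.05]);print(n,proj(n,P),proj(n,P+[.01,0,0])-proj(n,P),proj(n,P+[0,.01,0])-proj(n,P))
E
```

```text
nose [0.45   0.1036 0.1053] 0.00034136108427947667
boltNearL [0.4706 0.1341 0.0118] 0.000995569967572727
boltNearR [0.4723 0.0716 0.0137] 0.0014038055011045304
boltFarR [0.5516 0.0754 0.0154] 0.0019123226110597678
flangetop [0.5249 0.1057 0.1365] 0.0020346945633709502
postcap [0.5425 0.1095 0.1414] 0.01670133842713805
rack corners
[0.3795 0.3031 0.014 ]
[0.3367 0.1869 0.014 ]
[0.3962 0.1676 0.014 ]
[0.4258 0.2487 0.014 ]
[0.3348 0.1861 0.014 ]
[0.3919 0.1639 0.014 ]
bolts z .012
[0.5503 0.1369 0.012 ]
[0.5534 0.075  0.012 ]
[0.4701 0.1342 0.012 ]
[0.4732 0.0714 0.012 ]
[0.471  0.1339 0.012 ]
[0.4721 0.0727 0.012 ]
[0.5521 0.0775 0.012 ]
arm centre line top view z~.1125
[0.4876 0.1031 0.1125]
[0.4644 0.1019 0.1125]
big wheel: crown ends z=.049 
[0.3668 0.2753 0.06  ]
[0.4179 0.2575 0.06  ]
[0.4157 0.2464 0.06  ]
[0.3641 0.265  0.06  ]
img axes right/down world [ 0.0732 -0.9973 -0.0042] [-0.9762 -0.0708 -0.205 ]
scene [332.1849 149.8302] [ 3.307  -1.2654] [-1.8656 -2.2961]
top [242.7431 155.5364] [ 0.4619 -4.187 ] [-4.3608 -0.3022]
```

Emit:
{"op": "servo_tool", "data": {"deltas": "-3.6 -3.5 0 0 0 10; -7.2 -7 0 0 0 20; -10.8 -10.6 0 0 0 30; -14.5 -14.2 0 0 0 40; -18.3 -17.8 0 0 0 50", "jaw": -1}}

```text
t: 0.72
tool_pos: [0.3081, 0.4296, 0.2312]
ee_rot: [-0.0, 0.542, 0.841, -0.0]
force: [1.1, 0.0, 0.3]
grip_width: 0.0855
finger_force: 0.0
```

```bash
cat >> h.py <<'E'
from scipy.spatial.transform import Rotation as Ro
def rot(q): return Ro.from_quat([q[1],q[2],q[3],q[0]])
def plan(p,yang):
    "delta from measured pose to TCP p, tool down with tool-y at world angle yang deg"
    s=env.read_state(); R=rot(s["ee_rot"]); a=np.radians(yang); y=np.array([np.cos(a),np.sin(a),0]); z=np.array([0,0,-1.]); 
    Rt=Ro.from_matrix(np.c_[np.cross(y,z),y,z])
    np.set_printoptions(precision=3,suppress=True)
    print("cm",100*R.inv().apply(np.array(p)-s["tool_pos"]),"deg",np.degrees((R.inv()*Rt).as_rotvec()),"| t",round(s["t"],2),"F",s["force"],"tq",s["ft_torque"],"pos",s["tool_pos"],"w",s["grip_width"],"ff",s["finger_force"],"j",s["joints"])
E
python3 - <<'E'
from h import *
for n,a,b in [("loopleft",(228,130),(130,220)),("loopnear",(255,177),(190,250)),("joinV",(285,180),(290,145)),("upper",(440,5),(335,10)),("mid",(375,80),(320,90)),("hose tip",(368,180),(345,150))]:
    print(n,*tri(a,b))
plan((.394,.262,.13),-19.5)
E
```

```text
loopleft [0.41767192 0.55199623 0.01184663] 0.04261263045414691
loopnear [ 0.40052916  0.42389659 -0.07282004] 0.028084010494799024
joinV [0.49818451 0.17983555 0.17621787] 0.17566007958811866
upper [0.6852975  0.11297585 0.48296028] 0.002090629666057962
mid [0.60533546 0.13274811 0.36635641] 0.03280043744791383
hose tip [0.57448929 0.07813285 0.16866532] 0.03206977869637702
cm [-18.81    0.909  10.117] deg [-0.013  0.009 43.895] | t 0.72 F [1.109 0.04  0.335] tq [ 0.015 -0.03  -0.002] pos [0.308 0.43  0.231] w 0.08548929647129479 ff 0.0 j [-1.236  0.37   0.279  1.83  -0.122  0.958 -0.478]
```

Emit:
{"op": "servo_tool", "data": {"deltas": "-4.7 0.2 0 0 0 9; -9.4 0.4 0 0 0 18; -14.1 0.7 2 0 0 27; -18.8 0.9 5 0 0 36; -18.8 0.9 9 0 0 43.9"}}

```text
t: 1.35
tool_pos: [0.3964, 0.261, 0.1413]
ee_rot: [0.001, 0.818, 0.575, 0.001]
force: [-0.1, 1.0, 0.3]
grip_width: 0.0851
finger_force: 0.0
```

```bash
python3 - <<'E'
from h import *
for n in("scene","top"): cv2.imwrite(f"pics/{n}1.png",eyes.grab_frame(n))
a=cv2.imread("pics/scene1.png")[130:240,200:310]; b=cv2.imread("pics/top1.png")[190:300,200:310]
cv2.imwrite("pics/c3.png",cv2.resize(np.hstack([a,b]),None,fx=3.6,fy=3.6,interpolation=cv2.INTER_CUBIC))
plan((.394,.262,.0225),-19.5)
E
```

```text
cm [ 0.071  0.172 11.606] deg [-0.16   0.315  0.126] | t 1.45 F [-0.564 -0.55  -0.6  ] tq [-0.032  0.035 -0.034] pos [0.393 0.262 0.139] w 0.08549979337585574 ff 0.0 j [-1.012  0.441  0.458  2.083 -0.301  0.687 -0.694]
```

View pics/c3.png

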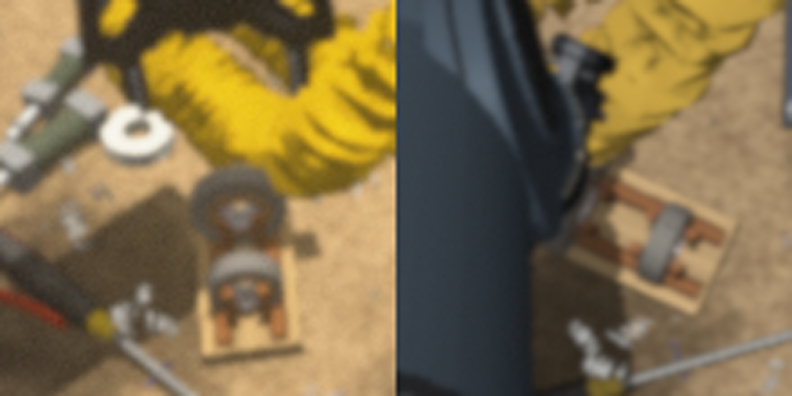

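The open fingers straddle the big wheel; in the scene crop the tips are at (133,95) and (298,85). I'll check the position along the axis once more from the crown in the first top picture.

```bash
python3 - <<'E'
from h import *
im=cv2.imread("pics/top0.png").astype(int); a=np.radians(70.2);u=np.array([np.cos(a),np.sin(a)]);v=np.array([u[1],-u[0]])
# saturation profile along wheel axis on the crown at z=.081
f=cv2.resize(im.astype(np.uint8),None,fx=1,fy=1); hs=cv2.cvtColor(f,cv2.COLOR_BGR2HSV)[:,:,1].astype(np.float32)
for zz,offs in ((.081,(-.006,0,.006)),):
  for o in offs:
    s=np.arange(-.02,.021,.002); P=np.array([[*(np.array([.394,.262])+k*u+o*v),zz] for k in s]); uv=proj("top",P).astype(np.float32)
    print(o,cv2.remap(hs,uv[0][None],uv[1][None],cv2.INTER_LINEAR).astype(int)[0])
E
```

```text
-0.006 [106 112 114 100  66  40  46  41  30  23  21  21  22  23  33  58  86 101
 102 100  99]
0 [ 99  99  95  81  44  26  27  29  26  22  20  21  22  23  32  52  77  94
  98 100 100]
0.006 [104 104  97  83  48  31  28  27  25  23  22  22  22  22  28  44  72  92
 104 112 120]
```

Emit:
{"op": "servo_tool", "data": {"deltas": "0.25 0.1 3 -0.1 0.2 0.1; 0.25 0.15 6 -0.1 0.2 0.1; 0.25 0.15 8.5 -0.1 0.2 0.1; 0.25 0.15 10.5 -0.1 0.2 0.1; 0.25 0.15 11.6 -0.1 0.2 0.1"}}

```text
t: 2.08
tool_pos: [0.3965, 0.2671, 0.0253]
ee_rot: [-0.001, 0.814, 0.58, 0.002]
force: [-0.4, 0.1, 0.3]
grip_width: 0.0856
finger_force: 0.0
```

Emit:
{"op": "servo_tool", "data": {"deltas": "0 0 0 0 0 0; 0 0 0 0 0 0; 0 0 0 0 0 0; 0 0 0 0 0 0; 0 0 0 0 0 0", "jaw": 1, "force": 35}}

```text
t: 2.7
tool_pos: [0.3978, 0.2665, 0.0264]
ee_rot: [-0.0, 0.816, 0.579, 0.003]
force: [1.9, -1.5, 8.1]
grip_width: 0.0658
finger_force: 38.8
```

Emit:
{"op": "servo_tool", "data": {"deltas": "0 0 0 0 0 0; 0 0 0 0 0 0; 0 0 0 0 0 0; 0 0 0 0 0 0"}}

```text
t: 3.2
tool_pos: [0.3978, 0.2664, 0.0264]
ee_rot: [-0.0, 0.816, 0.579, 0.003]
force: [3.1, -1.8, 7.9]
grip_width: 0.0656
finger_force: 38.8
```

```bash
python3 -c "
from h import *
plan((.394,.262,.15),-19.5)"
```

```text
cm [ -0.475  -0.169 -12.362] deg [ 0.208 -0.323  0.216] | t 3.2 F [ 3.053 -1.779  7.887] tq [-0.35  -0.527 -0.015] pos [0.398 0.266 0.026] w 0.06556971981522947 ff 38.841815292835236 j [-0.881  0.624  0.287  2.175 -0.45   0.391 -0.563]
```

Emit:
{"op": "servo_tool", "data": {"deltas": "0 0 -1 0 0 0; 0 0 -3 0 0 0; 0 0 -6 0 0 0; 0 0 -9 0 0 0; 0 0 -10.5 0 0 0"}}

```text
t: 3.82
tool_pos: [0.396, 0.266, 0.1323]
ee_rot: [-0.001, 0.815, 0.579, 0.002]
force: [1.0, 0.2, -1.2]
grip_width: 0.0659
finger_force: 39.5
```

```bash
python3 - <<'E'
from h import *
plan((.422,.102,.12),-87.5)
E
```

```text
cm [-14.634   7.856   1.173] deg [-0.067 -0.298 68.257] | t 3.83 F [ 0.965  0.228 -1.216] tq [ 0.067 -0.037  0.03 ] pos [0.396 0.266 0.132] w 0.06593109101779769 ff 39.49423670768738 j [-1.01   0.453  0.457  2.088 -0.322  0.663 -0.673]
```

Lifted, with about 1.2 N of weight on the tool. Now I'll carry it over in front of the nose.

Emit:
{"op": "servo_tool", "data": {"deltas": "-2 1 0 0 0 9; -4.5 2.3 0 0 0 18; -7 3.7 0 0 0 28; -9.5 5 0 0 0 38; -12 6.4 0.5 0 0 48"}}

```text
t: 4.45
tool_pos: [0.4166, 0.131, 0.1257]
ee_rot: [-0.002, 0.981, 0.195, 0.002]
force: [-0.2, 0.1, -1.0]
grip_width: 0.0653
finger_force: 39.5
```

```bash
python3 - <<'E'
from h import *
plan((.422,.102,.12),-87.5)
E
```

```text
cm [-0.612  2.89   0.556] deg [-0.194 -0.189 19.946] | t 4.45 F [-0.178  0.142 -1.034] tq [-0.024 -0.038 -0.032] pos [0.417 0.131 0.126] w 0.06534001280620157 ff 39.49249863624573 j [-0.89   0.465  0.689  2.193 -0.504  0.638 -1.019]
```

Emit:
{"op": "servo_tool", "data": {"deltas": "-0.2 1.0 0.2 0 0 7; -0.4 2 0.4 0 0 14; -0.6 2.9 0.55 -0.1 -0.2 20; -0.6 2.9 0.55 -0.1 -0.2 20; -0.6 2.9 0.55 -0.1 -0.2 20"}}

```text
t: 5.08
tool_pos: [0.4224, 0.1029, 0.1196]
ee_rot: [-0.0, 1.0, 0.025, -0.0]
force: [-0.2, -0.1, -0.9]
grip_width: 0.0652
finger_force: 39.5
```

```bash
python3 - <<'E'
from h import *
for n in("scene","top"): cv2.imwrite(f"pics/{n}2.png",eyes.grab_frame(n))
a=cv2.imread("pics/scene2.png")[140:230,260:370]; b=cv2.imread("pics/top2.png")[150:240,270:380]
cv2.imwrite("pics/c4.png",cv2.resize(np.hstack([a,b]),None,fx=3.6,fy=3.6,interpolation=cv2.INTER_CUBIC))
plan((.422,.102,.082),-87.5)
E
```

```text
cm [-0.055  0.09   3.759] deg [-0.051  0.021  0.35 ] | t 5.17 F [ 0.132 -0.77  -1.779] tq [-0.038  0.025 -0.023] pos [0.423 0.103 0.12 ] w 0.0657586536223249 ff 39.49984788894653 j [-0.875  0.503  0.776  2.203 -0.592  0.652 -1.196]
```

View pics/c4.png

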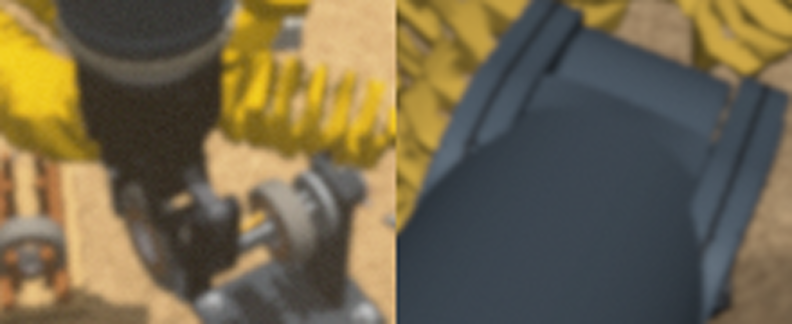

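The right panel is blocked by the arm. In the left panel the wheel's rim is at (150,235), held in front of the hook, and the nose is at about (240,240) with a clear gap. I'll lower to arm height.

Emit:
{"op": "servo_tool", "data": {"deltas": "0 0.05 1.2 0 0 0.3; 0 0.05 2.5 0 0 0.3; 0 0.05 3.5 0 0 0.3; 0 0.05 3.75 0 0 0.3; 0 0.05 3.75 0 0 0.3"}}

```text
t: 5.8
tool_pos: [0.4227, 0.1016, 0.0817]
ee_rot: [0.0, 1.0, 0.021, -0.0]
force: [-0.7, 0.1, -0.9]
grip_width: 0.0658
finger_force: 39.5
```

```bash
python3 - <<'E'
from h import *
plan((.422,.1024,.082),-87.5)
im=eyes.grab_frame("scene"); a=im[150:240,265:365]
a=cv2.resize(a,None,fx=6,fy=6,interpolation=cv2.INTER_CUBIC)
cv2.imwrite("pics/c5.png",cv2.convertScaleAbs(a,alpha=1.6,beta=20))
p=env.read_state()["tool_pos"]; ax=np.array([.999,.0436,0])
for k in(-.011,-.008,0): print(k,(proj("scene",p+[0,0,.0226]+k*ax)-[265,150])*6)
print("nose",(proj("scene",np.array([.45,.1036,.105]))-[265,150])*6)
E
```

```text
cm [-0.07  -0.085 -0.027] deg [ 0.001  0.034 -0.109] | t 5.8 F [-0.694  0.115 -0.935] tq [ 0.031 -0.011  0.032] pos [0.423 0.102 0.082] w 0.06583334892786565 ff 39.49999272823334 j [-0.801  0.559  0.682  2.241 -0.684  0.557 -1.121]
-0.011 [215.552 411.852]
-0.008 [223.102 408.246]
0 [243.145 398.673]
nose [309.263 364.325]
```

View pics/c5.png

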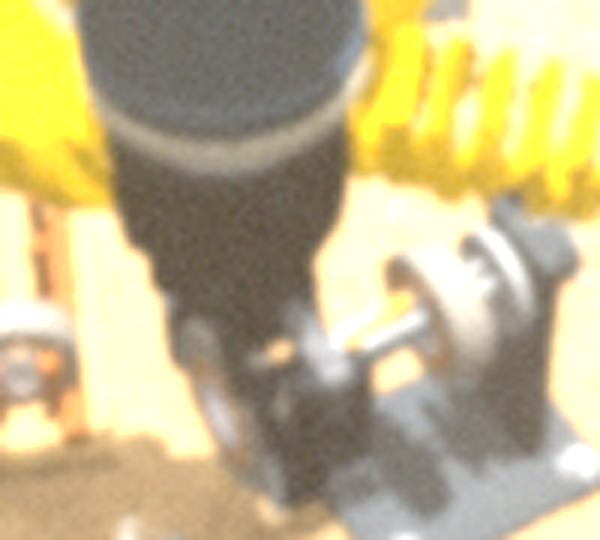

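The bore (about (228,415)) is within one pixel of the prediction, in line with the nose at (309,364). I'll advance slowly and watch the force.

Emit:
{"op": "servo_tool", "data": {"deltas": "0.5 -0.08 0 0 0 0; 1 -0.08 0 0 0 0; 1.5 -0.08 0 0 0 0; 2 -0.08 0 0 0 0; 2.5 -0.08 0 0 0 0"}}

```text
t: 6.48
tool_pos: [0.4481, 0.1037, 0.0819]
ee_rot: [-0.0, 1.0, 0.021, -0.0]
force: [0.4, -0.4, -1.3]
grip_width: 0.066
finger_force: 39.5
```

Emit:
{"op": "servo_tool", "data": {"deltas": "0.2 0 0 0 0 0; 0.4 0 0 0 0 0; 0.6 0 0 0 0 0; 0.8 0 0 0 0 0; 0.8 0 0 0 0 0"}}

```text
t: 7.1
tool_pos: [0.4561, 0.1038, 0.082]
ee_rot: [0.0, 1.0, 0.021, 0.0]
force: [1.1, -0.5, 0.2]
grip_width: 0.0659
finger_force: 39.6
```

```bash
python3 -c "
from h import *
plan((.4575,.1039,.082),-87.5)"
```

```text
cm [ 0.144 -0.006  0.   ] deg [ 0.003 -0.024 -0.097] | t 7.1 F [ 1.107 -0.479  0.166] tq [-0.197 -0.112  0.026] pos [0.456 0.104 0.082] w 0.06586242285345428 ff 39.58995670080185 j [-0.777  0.594  0.687  2.162 -0.672  0.607 -1.13 ]
```

Emit:
{"op": "servo_tool", "data": {"deltas": "0 0 -0.05 0 0 0; 0.2 0 -0.05 0 0 0; 0.4 0 -0.05 0 0 0; 0.4 0 -0.05 0 0 0"}}

```text
t: 7.6
tool_pos: [0.46, 0.1041, 0.0825]
ee_rot: [-0.0, 1.0, 0.021, 0.0]
force: [0.2, -0.6, 0.2]
grip_width: 0.0655
finger_force: 39.6
```

```bash
python3 -c "
from h import *
plan((.4575,.1039,.082),-87.5)"
```

```text
cm [-0.248  0.008  0.046] deg [-0.006 -0.009 -0.087] | t 7.6 F [ 0.159 -0.623  0.183] tq [-0.179 -0.003 -0.041] pos [0.46  0.104 0.082] w 0.06547541566139284 ff 39.596049785614014 j [-0.774  0.598  0.689  2.152 -0.67   0.614 -1.131]
```

Emit:
{"op": "servo_tool", "data": {"deltas": "0 0.08 -0.03 0 0 0; 0 0.08 -0.03 0 0 0; 0 0.08 -0.03 0 0 0"}}

```text
t: 7.98
tool_pos: [0.4597, 0.1035, 0.0827]
ee_rot: [-0.0, 1.0, 0.021, -0.0]
force: [0.2, 0.8, -2.0]
grip_width: 0.0657
finger_force: 39.5
```

```bash
python3 -c "
from h import *
plan((.4575,.1039,.082),-87.5)"
```

```text
cm [-0.215 -0.054  0.069] deg [-0.019  0.017 -0.078] | t 7.97 F [ 0.204  0.793 -2.015] tq [ 0.029  0.01  -0.012] pos [0.46  0.103 0.083] w 0.06565975792715968 ff 39.50814485549927 j [-0.773  0.597  0.689  2.153 -0.669  0.615 -1.13 ]
```

Emit:
{"op": "servo_tool", "data": {"deltas": "0.2 0 0 0 0 0; 0.4 0 0 0 0 0; 0.6 0 0 0 0 0; 0.8 0 0 0 0 0; 0.8 0 0 0 0 0"}}

```text
t: 8.6
tool_pos: [0.4679, 0.1037, 0.0827]
ee_rot: [-0.0, 1.0, 0.021, -0.0]
force: [-0.4, 0.1, -1.6]
grip_width: 0.0658
finger_force: 39.5
```

```bash
python3 -c "
from h import *
plan((.4575,.1039,.082),-87.5)"
```

```text
cm [-1.038 -0.067  0.07 ] deg [-0.008  0.005 -0.084] | t 8.6 F [-0.395  0.134 -1.648] tq [ 0.022  0.015 -0.066] pos [0.468 0.104 0.083] w 0.06579207837676734 ff 39.5072865486145 j [-0.767  0.606  0.69   2.133 -0.667  0.627 -1.132]
```

Emit:
{"op": "servo_tool", "data": {"deltas": "0.2 0 0 0 0 0; 0.4 0 0 0 0 0; 0.6 0 0 0 0 0; 0.8 0 0 0 0 0; 0.8 0 0 0 0 0"}}

```text
t: 9.22
tool_pos: [0.476, 0.104, 0.0828]
ee_rot: [-0.0, 1.0, 0.021, 0.0]
force: [-0.0, -0.5, 0.4]
grip_width: 0.0657
finger_force: 39.6
```

Emit:
{"op": "servo_tool", "data": {"deltas": "0.1 0 0 0 0 0; 0.2 0 0 0 0 0; 0.3 0 0 0 0 0; 0.4 0 0 0 0 0; 0.4 0 0 0 0 0"}}

```text
t: 9.85
tool_pos: [0.4799, 0.1042, 0.0827]
ee_rot: [-0.0, 1.0, 0.021, 0.0]
force: [-0.9, 0.2, 0.2]
grip_width: 0.0656
finger_force: 39.6
```

```bash
python3 -c "
from h import *
plan((.4575,.1039,.082),-87.5)"
```

```text
cm [-2.238 -0.064  0.073] deg [-0.013 -0.003 -0.089] | t 9.85 F [-0.879  0.185  0.237] tq [-0.048  0.172 -0.023] pos [0.48  0.104 0.083] w 0.06557734701737325 ff 39.61894065141678 j [-0.758  0.619  0.691  2.104 -0.663  0.645 -1.136]
```

Emit:
{"op": "servo_tool", "data": {"deltas": "0.1 0 0 0 0 0; 0.2 0 0 0 0 0; 0.3 0 0 0 0 0; 0.4 0 0 0 0 0; 0.5 0 0 0 0 0"}}

```text
t: 10.48
tool_pos: [0.4849, 0.1044, 0.0828]
ee_rot: [-0.0, 1.0, 0.021, 0.0]
force: [-0.7, -0.0, 0.2]
grip_width: 0.0659
finger_force: 39.6
```

Emit:
{"op": "servo_tool", "data": {"deltas": "0.1 0 0 0 0 0; 0.2 0 0 0 0 0; 0.3 0 0 0 0 0; 0.4 0 0 0 0 0"}}

```text
t: 10.98
tool_pos: [0.4886, 0.1046, 0.0827]
ee_rot: [-0.0, 1.0, 0.021, -0.0]
force: [-1.3, 0.1, 0.2]
grip_width: 0.0656
finger_force: 39.6
```

```bash
python3 - <<'E'
from h import *
plan((.4575,.1039,.082),-87.5)
im=eyes.grab_frame("scene"); a=im[150:240,265:365]
a=cv2.resize(a,None,fx=6,fy=6,interpolation=cv2.INTER_CUBIC)
cv2.imwrite("pics/c6.png",cv2.convertScaleAbs(a,alpha=1.6,beta=20))
E
```

```text
cm [-3.111 -0.061  0.072] deg [-0.019  0.028 -0.087] | t 10.97 F [-1.251  0.125  0.247] tq [ 0.013  0.374 -0.006] pos [0.489 0.105 0.083] w 0.06560964678148551 ff 39.62242662906647 j [-0.751  0.629  0.692  2.083 -0.66   0.659 -1.138]
```

View pics/c6.png

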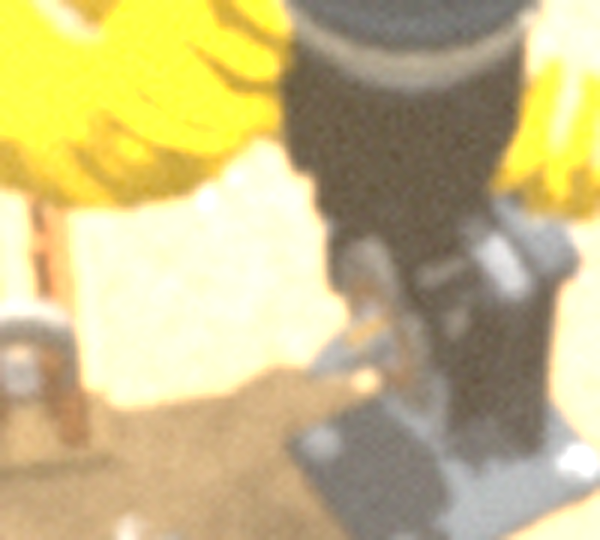

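The wheel is threaded: the nose shows in front of it at (330,360) and the keeper's brass at (370,325). I'll push on gently towards home.

Emit:
{"op": "servo_tool", "data": {"deltas": "0.1 0 0 0 0 0; 0.2 0 0 0 0 0; 0.3 0 0 0 0 0; 0.4 0 0 0 0 0; 0.5 0 0 0 0 0"}}

```text
t: 11.65
tool_pos: [0.4937, 0.1048, 0.0827]
ee_rot: [-0.0, 1.0, 0.021, -0.0]
force: [-2.1, 1.2, -0.5]
grip_width: 0.0654
finger_force: 39.6
```

Emit:
{"op": "servo_tool", "data": {"deltas": "0.1 0 0 0 0 0; 0.2 0 0 0 0 0; 0.3 0 0 0 0 0; 0.3 0 0 0 0 0"}}

```text
t: 12.15
tool_pos: [0.4969, 0.1049, 0.0827]
ee_rot: [-0.0, 1.0, 0.021, 0.0]
force: [-1.2, 0.0, -0.3]
grip_width: 0.0656
finger_force: 39.6
```

Emit:
{"op": "servo_tool", "data": {"deltas": "0.1 0 0 0 0 0; 0.2 0 0 0 0 0; 0.2 0 0 0 0 0"}}

```text
t: 12.52
tool_pos: [0.4989, 0.105, 0.0827]
ee_rot: [-0.0, 1.0, 0.021, 0.0]
force: [-2.0, 0.5, 0.2]
grip_width: 0.0657
finger_force: 39.6
```

```bash
python3 -c "
from h import *
plan((.4575,.1039,.082),-87.5)"
```

```text
cm [-4.137 -0.062  0.074] deg [-0.013 -0.002 -0.085] | t 12.53 F [-1.982  0.513  0.244] tq [0.071 0.212 0.002] pos [0.499 0.105 0.083] w 0.06566992733849274 ff 39.622541069984436 j [-0.743  0.64   0.692  2.058 -0.658  0.673 -1.141]
```

Emit:
{"op": "servo_tool", "data": {"deltas": "0.05 0 0 0 0 0; 0.1 0 0 0 0 0; 0.1 0 0 0 0 0"}}

```text
t: 12.9
tool_pos: [0.4998, 0.105, 0.0827]
ee_rot: [-0.0, 1.0, 0.021, -0.0]
force: [-1.0, 0.1, -0.5]
grip_width: 0.0657
finger_force: 39.5
```

Emit:
{"op": "servo_tool", "data": {"deltas": "0.05 0 0 0 0 0; 0.1 0 0 0 0 0; 0.1 0 0 0 0 0"}}

```text
t: 13.28
tool_pos: [0.5008, 0.1051, 0.0827]
ee_rot: [-0.0, 1.0, 0.021, -0.0]
force: [-0.4, -0.5, -1.0]
grip_width: 0.0654
finger_force: 39.5
```

Emit:
{"op": "servo_tool", "data": {"deltas": "0.05 0 0 0 0 0; 0.05 0 0 0 0 0"}}

```text
t: 13.52
tool_pos: [0.5012, 0.1051, 0.0827]
ee_rot: [-0.0, 1.0, 0.021, -0.0]
force: [-1.1, 0.1, -1.5]
grip_width: 0.0657
finger_force: 39.5
```

Fz is back to the bare wheel weight, so the keeper has probably sprung up. I'll feel for the flange.

Emit:
{"op": "servo_tool", "data": {"deltas": "0.05 0 0 0 0 0; 0.05 0 0 0 0 0"}}

```text
t: 13.78
tool_pos: [0.5012, 0.1051, 0.0826]
ee_rot: [-0.0, 1.0, 0.021, -0.001]
force: [-3.5, 0.5, -0.7]
grip_width: 0.0662
finger_force: 39.6
```

Emit:
{"op": "servo_tool", "data": {"deltas": "0.04 0 0 0 0 0; 0.04 0 0 0 0 0"}}

```text
t: 14.02
tool_pos: [0.5012, 0.1051, 0.0825]
ee_rot: [-0.0, 1.0, 0.021, -0.001]
force: [-5.3, 0.1, 0.6]
grip_width: 0.0661
finger_force: 39.6
```

Emit:
{"op": "servo_tool", "data": {"deltas": "0.03 0 0 0 0 0; 0.03 0 0 0 0 0"}}

```text
t: 14.28
tool_pos: [0.5012, 0.1051, 0.0825]
ee_rot: [-0.0, 1.0, 0.021, -0.001]
force: [-6.5, -1.0, 0.6]
grip_width: 0.066
finger_force: 39.7
```

Home contact: the tool has stopped at x = 0.5012 and the push has reached 6.5 N. I'll relax the push, then lower until the arm takes the weight.

Emit:
{"op": "servo_tool", "data": {"deltas": "-0.08 0 0 0 0 0; -0.08 0 0.05 0 0 0; -0.08 0 0.1 0 0 0; -0.08 0 0.1 0 0 0"}}

```text
t: 14.78
tool_pos: [0.5013, 0.1051, 0.0818]
ee_rot: [-0.0, 1.0, 0.021, -0.0]
force: [-5.4, -0.5, 3.9]
grip_width: 0.0654
finger_force: 39.8
```

Emit:
{"op": "servo_tool", "data": {"deltas": "0 0 0.05 0 0 0; 0 0 0.05 0 0 0"}}

```text
t: 15.02
tool_pos: [0.5013, 0.1051, 0.0815]
ee_rot: [-0.0, 1.0, 0.021, -0.0]
force: [-7.2, -0.4, 8.2]
grip_width: 0.0654
finger_force: 40.1
```

```bash
python3 -c "
from h import *
plan((.4575,.1039,.082),-87.5)"
```

```text
cm [-4.377 -0.067 -0.046] deg [-0.04   0.039 -0.087] | t 15.03 F [-7.155 -0.427  8.165] tq [-0.065  1.351  0.12 ] pos [0.501 0.105 0.082] w 0.06539964905692693 ff 40.11142462491989 j [-0.739  0.644  0.69   2.052 -0.659  0.675 -1.14 ]
```

Emit:
{"op": "servo_tool", "data": {"deltas": "-0.08 0 -0.04 0 0 0; -0.08 0 -0.06 0 0 0; -0.08 0 -0.06 0 0 0"}}

```text
t: 15.4
tool_pos: [0.5012, 0.105, 0.0818]
ee_rot: [-0.0, 1.0, 0.021, 0.0]
force: [-2.2, -0.9, -0.1]
grip_width: 0.0657
finger_force: 39.6
```

```bash
python3 -c "
from h import *
plan((.4575,.1039,.082),-87.5)
cv2.imwrite('pics/s7.png',cv2.convertScaleAbs(cv2.resize(eyes.grab_frame('scene')[180:225,305:365],None,fx=12,fy=12,interpolation=cv2.INTER_CUBIC),alpha=1.8,beta=20))"
```

```text
cm [-4.369 -0.072 -0.018] deg [-0.001 -0.026 -0.089] | t 15.4 F [-2.216 -0.93  -0.083] tq [-0.142  0.325  0.015] pos [0.501 0.105 0.082] w 0.06569441078268272 ff 39.603319466114044 j [-0.74   0.644  0.691  2.053 -0.659  0.674 -1.141]
```

View pics/s7.png

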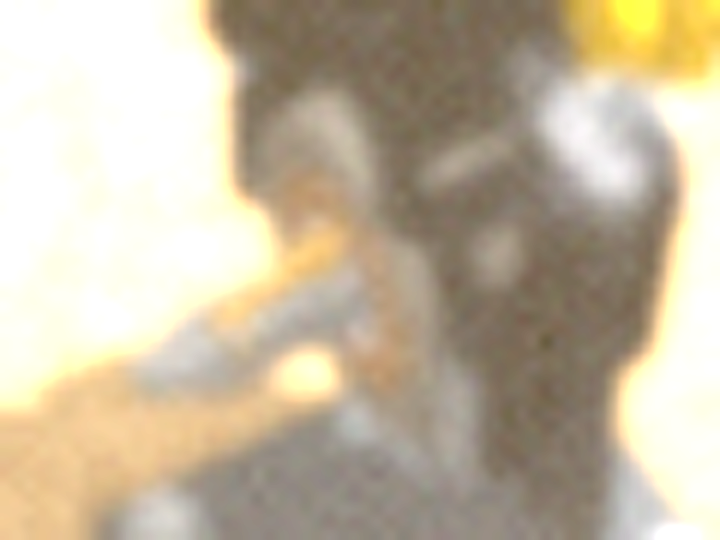

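The keeper stands up clear of the arm in front of the wheel, running from (220,320) to (340,235). I'll lower a touch more so the arm carries the wheel, then let go.

Emit:
{"op": "servo_tool", "data": {"deltas": "0 0 0.03 0 0 0; 0 0 0.03 0 0 0"}}

```text
t: 15.7
tool_pos: [0.5012, 0.105, 0.0817]
ee_rot: [-0.0, 1.0, 0.021, 0.0]
force: [-1.2, -1.2, 3.3]
grip_width: 0.0658
finger_force: 39.8
```

Emit:
{"op": "servo_tool", "data": {"deltas": "0 0 0 0 0 0; 0 0 0 0 0 0; 0 0 0 0 0 0; 0 0 0 0 0 0; 0 0 0 0 0 0", "jaw": -1}}

```text
t: 16.32
tool_pos: [0.5008, 0.1051, 0.0815]
ee_rot: [-0.0, 1.0, 0.021, -0.0]
force: [-0.7, 0.8, -0.1]
grip_width: 0.0855
finger_force: 0.0
```

```bash
python3 -c "
from h import *
plan((.4575,.1039,.082),-87.5)"
```

```text
cm [-4.333 -0.063 -0.048] deg [-0.015  0.009 -0.087] | t 16.32 F [-0.704  0.836 -0.054] tq [-0.028  0.041 -0.003] pos [0.501 0.105 0.082] w 0.08554320729655215 ff 0.0 j [-0.74   0.644  0.69   2.054 -0.659  0.674 -1.14 ]
```

Emit:
{"op": "servo_tool", "data": {"deltas": "0 0 -1 0 0 0; 0 0 -3 0 0 0; 0 0 -6 0 0 0; 0 0 -9 0 0 0; 0 0 -11 0 0 0"}}

```text
t: 16.95
tool_pos: [0.5011, 0.1048, 0.1935]
ee_rot: [-0.0, 1.0, 0.021, 0.001]
force: [0.7, -0.4, 0.4]
grip_width: 0.0856
finger_force: 0.0
```

Emit:
{"op": "servo_tool", "data": {"deltas": "0 -4 -1 0 0 0; -1 -8 -1 0 0 0; -2 -12 -1 0 0 0; -3 -16 -1 0 0 0; -3 -20 -1 0 0 0"}}

```text
t: 17.58
tool_pos: [0.4615, 0.3049, 0.2023]
ee_rot: [-0.0, 1.0, 0.021, -0.0]
force: [1.8, 1.5, 0.9]
grip_width: 0.0852
finger_force: 0.0
```

```bash
python3 - <<'E'
from h import *
a=eyes.grab_frame("scene")[165:255,290:380]; b=eyes.grab_frame("top")[160:235,290:365]
r=lambda i:cv2.resize(i,(400,400),interpolation=cv2.INTER_CUBIC)
cv2.imwrite("pics/c8.png",cv2.convertScaleAbs(np.hstack([r(a),r(b)]),alpha=1.4,beta=10))
print(env.read_state()["tool_pos"],env.read_state()["force"])
E
```

```text
[0.46116782 0.30868965 0.20148622] [-0.28997366  0.5526548  -0.03985101]
```

View pics/c8.png

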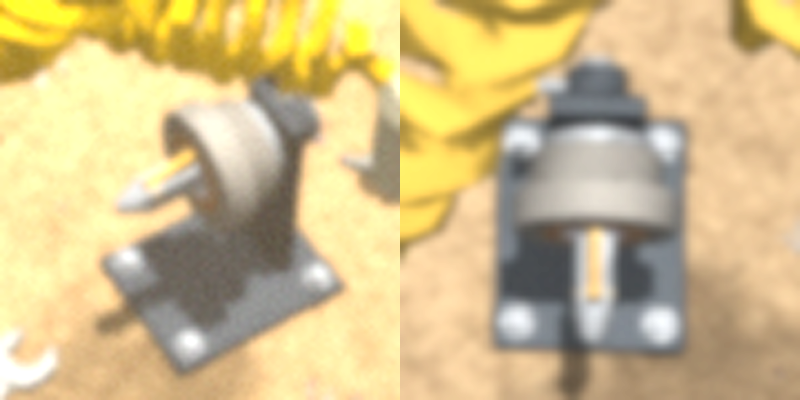

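Both wheels sit stacked against the flange, and the keeper is up in front at (595,235–300) in the right panel. The robot is clear, so I'm handing in.

```bash
python3 -c "
from bench import env
print(env.finish_job())"
```

```text
the job is handed in; nothing more can be done
None
```

I hung the larger wheel on the hook in front of the worn one and handed the job in at about 18 s. From force and the last pictures, both wheels are home against the flange with the keeper up in front; readings while pushing stayed near 7 N, against your limit of about 10 N for the pair.

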